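Open the accessory case and hold its lid up

ROBOT

A 6-joint arm with a two-finger parallel gripper is mounted at the origin on the work surface. World frame = base frame: x ahead of the robot, y to its left, z up, the work surface at z = 0. Lengths are in mm, angles in rad, forces in N, time in s.
With the tool pointing down it reaches from about 400 to 925 mm from the base axis. Payload 12.5 kg.
Tool frame: the origin (TCP) lies at the very end of the fingers, on their centre line; the grasp point (between the pads) lies 19 mm behind it; z points along the fingers, y is the line along which they close (so a half turn about z gives the same grasp; the last joint's range is limited). The gripper opens to 95 mm and grips with 3 to 60 N. Pads are 20 mm wide; open, the fingers measure 119 mm over their backs; the gripper's body (75 mm by 180 mm) begins 59 mm behind the grasp point.
Start: joints at [1.197, 0.491, 1.559, -0, 1.092, -0.106], TCP at [165.364, 602.745, 214.661] pointing down, gripper open.
Joint ranges: [-3.1, 3.1], [-0.84, 2.19], [0.05, 2.79], [-1.13, 4.28], [0.06, 2.93], [-2.69, 2.69]. Speed limits (rad/s): [2.22, 2.22, 2.79, 3.14, 3.14, 3.14].

INTERFACE

Orientations are given as [roll, pitch, yaw] about the fixed x, y, z axes, in that order (R = Rz(yaw) Ry(pitch) Rx(roll)).
In Python, from cell import env gives the robot as it stands.
- The arm moves only by the shell command python3 steer.py 'ROWS'. ROWS is a JSON list of rows, 1 to 5 of them, each an object with the fields trans (a list: dx, dy, dz in mm), turn (a turn about the tool's z in rad), jaw (the opening from 0.0 (shut) to 1.0 (fully open)); a field left out counts as zero (the opening has to be given); each row is the pose to reach, as a shift and turn from the pose commanded when the command began, along the tool's axes at that moment; what a row does not reach only later rows make up. A row lasts 1/12 s, in which the tool goes at most 41.7 mm and 0.125 rad, less where a joint would pass 70% of its speed; a pose out of reach is approached as far as the arm can. The fingers move at their own pace and stop on an object; the grip force is fixed at half the most. Time passes only in rows, so rows that do not move let the fingers close. It prints the time, the measured TCP pose, the force, the opening and the grip force at its end. Input that does not fit is refused with a message, and nothing moves.
- env.state(): the state, without advancing time (a new reading comes with each control period).
- env.read_camera(name): name is "scene" or "top" or "wrist"; returns (picture, depth): 384x512x3 uint8, red, green, blue; 384x512 float32, mm along the optical axis (not along the pixel's ray), 0 where there is no reading.
- env.camera_info(name): a dict with "vertical_fov" (degrees; the focal length in pixels is half the picture's height over the tangent of half this angle, whatever the lens; pixels are square), "cx", "cy" (the principal point, pixels), "origin" and "attitude" of the camera in the world. Camera axes: x right, y down, z forward; pixel columns grow to the right and rows downward; lengths in mm; the calibration is good to about 2 mm. A picture is of the moment at which its call begins: read the wrist's pose just before it. camera_info takes no time and is no camera call; for the wrist camera it gives the pose at the moment of the call.
- env.job_done(): hands the job in; it is judged then, once.
The state is a dict: "t": time; "joints": joint angles; "qvel": joint speeds; "tau": joint torques, N m; "eef_pos": TCP position; "tcp_rot": TCP orientation; "ft_force": force on the tool from outside, world axes, zero at the start; "moment": the same for the moment, N m; "opening": opening from 0.0 (shut) to 1.0 (fully open); "grip_force": force on a finger pad.
Only numpy, scipy, OpenCV 4.12 (cv2) and the standard library are available. Lean on these libraries where they do the work, as an engineer would, in place of code of your own. Each camera call takes 0.05 s, during which the arm holds its last target. There are 200 camera calls.

TASK

Open the dark olive accessory case on the desk so that a colleague can take out the reference blocks: first tug the lid up by its bar handle, with the orange release still where you found it, to learn if the lid is caught. If it is caught, slide the release fully across to free it; then lift the lid by its handle to about 50 to 60 degrees and finish while holding it there still (it falls shut if let go), leaving the loose things around the case where they are.

Things in the scene. Friction and masses are not known exactly. Their poses are not given: they have to be found in the camera images.
- case: Olive case fixed to the desk, 270 (x) by 260 (y) by 75 mm; place, yaw vary. Origin: centre of underside; x from front (robot side) to hinge, y left seen from the front, z up. Front 55 mm (x -135 to -80) is a solid latch deck, top z 75 mm; behind it the box under a dark lid 8 mm thick, top z 83 mm shut. A catch inside, hidden by the shut lid, may or may not hold the lid.
- lid (a joint): Lid angle, rad: 0 shut, grows as the front edge rises, stop at 1.3. Lid 0.3 to 0.6 kg, 2 to 3.5 N to lift at the handle; falls shut from any angle when let go. If caught, it still rises freely by about 0.045 rad (8 to 9 mm at the handle), then stops hard; if not caught it rises on freely.
- lid_handle (a point): Middle of the lid's round steel bar handle, 10 mm thick, 100 mm long along the case's y, posts 46 mm either side. Shut: at case (-55, 0, 121) mm, axis 38 mm above the lid's top. It swings with the lid: 190 mm in front of and 46 mm above the hinge line when shut. Pinch it from above, fingers before and behind; the bar can turn between the fingers.
- lid_hinge (a point): Middle of the lid's hinge line, at case (135, 0, 75) mm; the line runs along the case's y.
- release (a joint): Travel of the orange release slide, m: 0 as found, 0.024 fully across, along the case's +y (to the left seen from the front). Takes 2 to 5 N, stays where it is left. Past about 16 mm it frees a caught catch, which then stays free; no other effect.
- release_top (a point): Top centre of the release's orange grip, 16 (x) by 14 (y) by 22 mm high, on the latch deck; as found at case (-108, 55, 98.5) mm. Pinch it, or push it from its -y side with shut fingers, tips a few mm above the deck.
- pen: Bystander: pen, 140 mm long along its x, 8 mm square; origin under its middle.
- ref_block: Bystander: round steel reference block, 64 mm across, 12 mm high; origin at the centre of its underside.
- mount_black: Bystander: black resin specimen mount, 30 mm across, 20 mm high; origin at the centre of its underside.
- mount_red: Bystander: dark red resin specimen mount, 30 mm across, 20 mm high; origin at the centre of its underside.
- driver: Bystander: screwdriver, 170 mm long, lying; origin under its middle.
- paste_jar: Bystander: small polishing paste jar with blue cap, 52 mm across, 45 mm high; origin at the centre of its underside.
- specimen_tray: Bystander: white open tray, 130 by 100 by 30 mm high; origin at the centre of its underside.

How it is judged (in metres and radians):
On the way, in this order (a step that is already met when the one before it is completed fails the run):
1. the lid was tugged up at least 0.03 rad by the gripper while the release was still at its start (value of joint lid above 0.03 rad and value of joint release below 0.004 m and contact force between the fingers and lid above 0.5 N), for 0.1 s.
2. the lid is raised past 0.6 rad (value of joint lid above 0.6 rad), for 0.1 s.
At the end, for the whole second after the job is handed in: The gripper's fingers are holding the lid up (contact force above 0.5 N), still, at 0.75 to 1.2 rad (43 to 69 degrees); the release is either as found (within 4 mm) or fully across (past 18 mm of its 24 mm); each loose thing is within 30 mm of its start (value of joint lid between 0.75 and 1.2 rad and velocity of joint lid between -0.1 and 0.1 rad/s and contact force between the fingers and lid above 0.5 N and (value of joint release below 0.004 m or value of joint release above 0.018 m) and distance of each of pen, ref_block, mount_black, mount_red, driver, paste_jar, specimen_tray from where it was at the start of the episode below 0.03 m); the arm keeps its last pose, push and grip.
It fails at once if a loose thing is knocked more than 50 mm away (distance of any of pen, ref_block, mount_black, mount_red, driver, paste_jar, specimen_tray from where it was at the start of the episode above 0.05 m).
It also fails if it takes over 56 s, if anything falls off the work surface, if the arm or the gripper's body presses on something with over 40 N, if the wrist force passes 120 N, or if a joint passes its speed limit or range.

## Working session

There is one attempt and no reset: what is moved stays moved. The work goes in short steps, Python scripts to look and compute and a shell command to move; the robot and the scene stay as the last step left them, time stands still between calls to the robot, and variables do not carry over. Pictures are saved under pics/ and viewed, at most 10 in all, crops included, and the job is handed in when it is done.

```bash
ls; mkdir -p pics
python3 - <<'E'
from cell import env
import cv2, numpy as np
for n in("scene","top"):
    p,d=env.read_camera(n); cv2.imwrite(f"pics/{n}0.png",p[:,:,::-1]); np.save(f"pics/{n}0.npy",d); i=env.camera_info(n); print(n,i)
s=env.state(); print(s["t"],s["eef_pos"],s["tcp_rot"],s["opening"])
E
```

```text
cell.py
pics
steer.py
scene {'vertical_fov': 51.19074626882114, 'cx': 253.41167766176596, 'cy': 192.92193067751592, 'origin': array([1126.2378185 , -329.24252458, 1075.97923755]), 'attitude': array([-2.54237069,  0.01164809,  0.97481861])}
top {'vertical_fov': 46.885079334912994, 'cx': 258.5529393748469, 'cy': 190.49795656488376, 'origin': array([ 397.3416998 ,   26.90854156, 1332.44174832]), 'attitude': array([-2.99839512,  0.01396657, -1.56828765])}
0.1 [165.28238724 602.5226673  214.13843895] [-3.14062662e+00 -7.85729741e-05  2.87380377e+00] 1.0019033169197487
```

View pics/scene0.png

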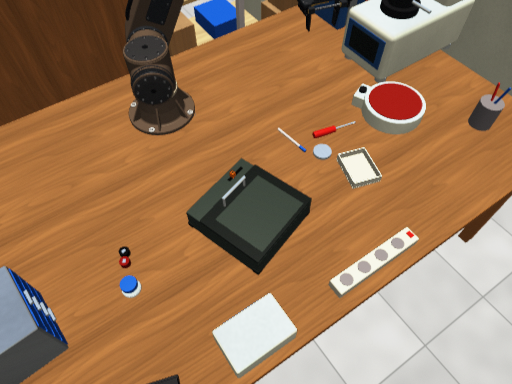

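View pics/top0.png

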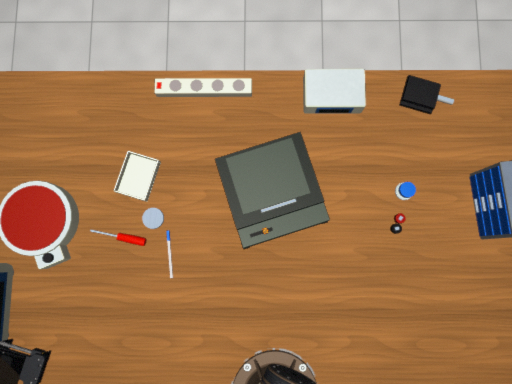

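The top view (up = +x, left = +y) shows the case with its front edge from about (243,247) to (328,219), the handle bar from (261,212) to (296,202), and the orange grip near (266,231). I'll enlarge it to get closer readings.

Run:
```python
import cv2
a=cv2.imread("pics/top0.png")[120:260,200:345]
cv2.imwrite("pics/c.png",cv2.resize(a,None,fx=4,fy=4,interpolation=cv2.INTER_CUBIC))
```

```text
(no output)
```

View pics/c.png

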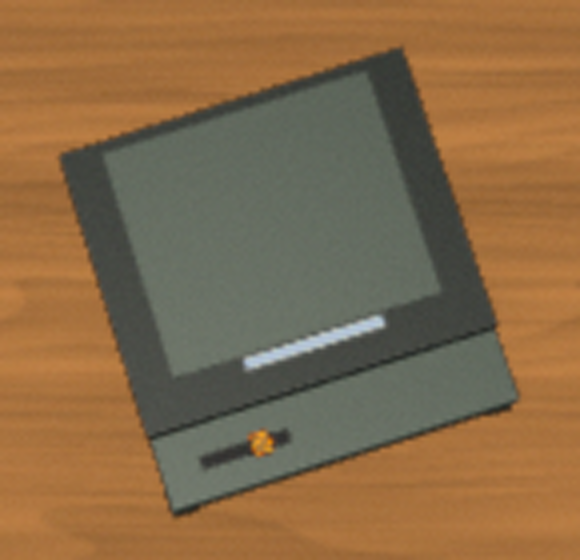

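The enlarged crop shows the bar ends at (244,365) and (386,321), the orange grip at (261,443), the lid's back corners at (61,156) and (402,48), and the deck's front corners at (172,513) and (517,400). Next I'll fit the case pose to these.

```bash
cat > h.py <<'E'
from cell import env
import numpy as np
from scipy.spatial.transform import Rotation as R
def cam(n):
    i=env.camera_info(n); return 192/np.tan(np.radians(i["vertical_fov"]/2)),i["cx"],i["cy"],np.array(i["origin"]),R.from_euler("xyz",i["attitude"])
def proj(c,P):
    f,cx,cy,o,r=c; q=r.inv().apply(P-o); return np.c_[cx+f*q[:,0]/q[:,2],cy+f*q[:,1]/q[:,2]]
def case2w(p,P): # p=x,y,yaw
    return R.from_euler("z",p[2]).apply(np.atleast_2d(P))+[p[0],p[1],0]
def tool(P):  # world point -> displacement in tool axes
    s=env.state(); return R.from_euler("xyz",s["tcp_rot"]).inv().apply(np.array(P)-s["eef_pos"])
E
python3 - <<'E'
from h import *
from scipy.optimize import least_squares
px=np.array([[244,365],[386,321],[261,443],[61,156],[402,48],[172,513],[517,400],[151,437],[495,327]])/4+[200,120]-.375
M=np.array([[-55,50,125],[-55,-50,125],[-108,55,98.5],[135,130,83],[135,-130,83],[-135,130,75],[-135,-130,75],[-80,130,83],[-80,-130,83.]])
c=cam("top")
r=least_squares(lambda p:(proj(c,case2w(p,M))-px).ravel(),[500,0,.3],loss="soft_l1")
print(r.x); print(np.round(r.fun.reshape(-1,2),1))
p=r.x
d=np.load("pics/top0.npy"); print("depth deck/lid", d[225,290], d[170,270], c[3][2])
for k in([-55,0,121],[-108,55,98.5],[135,0,75]): w=case2w(p,k)[0]; print(w,tool(w), np.hypot(*w[:2]))
print(env.state()["joints"],env.state()["tcp_rot"])
E
```

```text
[5.82930881e+02 7.12489973e+00 3.10669473e-01]
[[ 0.2 -0.1]
 [-0.6 -0.1]
 [ 0.1 -0. ]
 [-0.4 -0.5]
 [-0.  -0.3]
 [-0.1  0.2]
 [ 1.1  0.4]
 [-0.8  0.4]
 [ 0.7 -0. ]]
depth deck/lid 1257.7277 1267.2786 1332.4417483182092
[530.56377905  -9.6883874  121.        ] [-514.26037084 -493.64728091   93.57495683] 530.6522293318573
[463.28764814  26.47681976  98.5       ] [-439.81453708 -476.55057823  116.0643008 ] 464.04360453095677
[711.46831337  48.39387722  75.        ] [-673.35222248 -389.72349006  139.46208397] 713.1122830808171
[ 1.19740185e+00  4.91467410e-01  1.55939300e+00 -2.67001601e-05
  1.09170118e+00 -1.05593314e-01] [-3.14062662e+00 -7.85729741e-05  2.87380377e+00]
```
Good fit (~2.3mm/pix). Fingers close along case x: tool y along ±case x. Tool yaw: roll=pi, R=Rz(yaw)Rx(pi): tool x = (cos,sin), tool y = (sin yaw, -cos yaw), for case x direction at angle 0.3107: tool y angle = yaw - pi/2. => yaw = 0.3107+1.5708=1.881 or 1.881-pi=-1.260. Current 2.874: rotation by −0.993 in yaw; about tool z (down) +0.993. But joints: moving base from 1.197 to ~0 rotates too... yaw is commanded world. Joint 6 current −0.106 with yaw 2.874, j1 1.197. Yaw = j1 ± j6 + const. Tool down: yaw = j1 - j6... 1.197+.106=1.303; 2.874-1.303=1.571. Or yaw=j1+j6 + const: 1.091+1.783. So the former: yaw=j1-j6+pi/2. Target yaw 1.881, j1=-0.018 → j6=-0.33. Great, fine.

The fit is good: residuals are about 1 px, and the depth agrees. The case is at (583, 7) mm with yaw 0.311, so the target tool yaw is 1.881, a turn of +0.993.

Add to h.py:
```python
C=[582.9,7.1,0.3107]
def go(k):
    s=env.state(); w=case2w(C,k)[0]; dy=s["tcp_rot"][2]-(C[2]+np.pi/2)
    print("t%.2f tool move"%s["t"],tool(w).round(1),"turn",round((dy+np.pi)%(2*np.pi)-np.pi,3),"F",np.round(s["ft_force"],1),"op",round(s["opening"],3),"grip",np.round(s["grip_force"],1))
```

```bash
python3 steer.py '[{"trans":[-28, -27, 0], "jaw":1}, {"trans":[-56, -54, 0], "jaw":1}, {"trans":[-84, -81, 0], "jaw":1}, {"trans":[-112, -108, 0], "jaw":1}, {"trans":[-140, -135, 0], "jaw":1}]'
python3 steer.py '[{"trans":[-28, -27, 0], "jaw":1}, {"trans":[-56, -54, 0], "jaw":1}, {"trans":[-84, -81, 0], "jaw":1}, {"trans":[-112, -108, 0], "jaw":1}, {"trans":[-140, -135, 0], "jaw":1}]'
python3 steer.py '[{"trans":[-28, -27, 0], "turn":0.12, "jaw":1}, {"trans":[-56, -54, 0], "turn":0.24, "jaw":1}, {"trans":[-84, -81, 0], "turn":0.36, "jaw":1}, {"trans":[-112, -108, 0], "turn":0.48, "jaw":1}, {"trans":[-140, -135, 0], "turn":0.6, "jaw":1}]'
python3 -c "
from h import *
go([-55,0,102])"
```

```text
t: 0.52
eef_pos: [265.0, 433.8, 214.4]
tcp_rot: [-3.141, -0.0, 2.874]
ft_force: [0.1, 0.3, 0.3]
opening: 0.997
grip_force: 0.0
t: 0.93
eef_pos: [364.4, 266.5, 214.6]
tcp_rot: [3.142, -0.0, 2.874]
ft_force: [0.7, 1.0, -0.3]
opening: 1.002
grip_force: 0.0
t: 1.35
eef_pos: [463.7, 99.1, 214.6]
tcp_rot: [-3.142, -0.0, 2.268]
ft_force: [0.1, 0.5, 0.2]
opening: 1.002
grip_force: 0.0
t1.35 tool move [-126.4  -18.6  112.6] turn 0.386 F [0.1 0.5 0.2] op 1.002 grip 0.0
```

```bash
python3 steer.py '[{"trans":[-32, -5, 0], "turn":0.1, "jaw":1}, {"trans":[-64, -10, 0], "turn":0.2, "jaw":1}, {"trans":[-95, -14, 0], "turn":0.3, "jaw":1}, {"trans":[-126, -18, 0], "turn":0.386, "jaw":1}, {"trans":[-126, -18, 0], "turn":0.386, "jaw":1}]'
python3 - <<'E'
from h import *
import cv2
go([-55,0,102])
c=cam("wrist"); p,_=env.read_camera("wrist"); p=p[:,:,::-1].copy()
for k in([-55,50,121],[-55,-50,121],[-108,55,98.5],[-80,130,83],[-80,-130,83]):
    print(k,proj(c,case2w(C,k)).round(0)); cv2.drawMarker(p,tuple(int(v) for v in proj(c,case2w(C,k))[0]),(255,0,255),0,12)
cv2.imwrite("pics/w1.png",p)
E
```

```text
t: 1.77
eef_pos: [533.3, -10.5, 214.2]
tcp_rot: [3.141, 0.001, 1.879]
ft_force: [-0.1, 0.1, -0.4]
opening: 0.997
grip_force: 0.0
t1.77 tool move [  1.7  -2.5 112.2] turn -0.002 F [-0.1  0.1 -0.4] op 0.997 grip 0.0
[-55, 50, 121] [[253. 132.]]
[-55, -50, 121] [[254. 242.]]
[-108, 55, 98.5] [[195. 125.]]
[-80, 130, 83] [[225.  38.]]
[-80, -130, 83] [[232. 295.]]
```

View pics/w1.png

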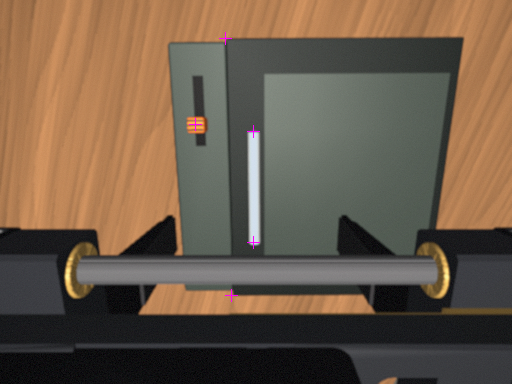

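The wrist view shows the predicted points landing on the bar ends (253,132) and (253,242) and on the grip (195,125). The pose holds, so I'll go down around the bar and close.

```bash
python3 steer.py '[{"trans":[1, -1, 30], "jaw":1}, {"trans":[2, -2, 60], "jaw":1}, {"trans":[2, -2, 88], "jaw":1}, {"trans":[2, -2, 112], "jaw":1}, {"trans":[2, -2, 112], "jaw":1}]'
python3 steer.py '[{"jaw":0}, {"jaw":0}, {"jaw":0}, {"jaw":0}, {"jaw":0}]'
python3 steer.py '[{"jaw":0}, {"jaw":0}, {"jaw":0}, {"jaw":0}, {"jaw":0}]'
python3 -c "
from h import *
go([-55,0,102])"
```

```text
t: 2.23
eef_pos: [525.9, -4.4, 99.0]
tcp_rot: [-3.135, -0.003, 1.889]
ft_force: [-0.7, 0.2, 0.8]
opening: 0.997
grip_force: 0.0
t: 2.65
eef_pos: [528.8, -5.4, 103.7]
tcp_rot: [3.14, 0.001, 1.888]
ft_force: [0.4, -0.1, 0.5]
opening: 0.711
grip_force: 0.0
t: 3.07
eef_pos: [528.5, -5.5, 102.6]
tcp_rot: [3.142, -0.0, 1.888]
ft_force: [-0.8, 0.5, -0.1]
opening: 0.355
grip_force: 0.0
t3.07 tool move [-4.7  0.6  0.6] turn 0.006 F [-0.8  0.5 -0.1] op 0.355 grip 0.0
```

```bash
python3 steer.py '[{"jaw":0}, {"jaw":0}, {"jaw":0}, {"jaw":0}, {"jaw":0}]'
python3 steer.py '[{"jaw":0}, {"jaw":0}, {"jaw":0}]'
python3 -c "
from h import *
go([-55,0,102])"
```

```text
t: 3.48
eef_pos: [529.1, -5.3, 102.6]
tcp_rot: [3.14, 0.0, 1.888]
ft_force: [3.9, 2.8, -1.8]
opening: 0.098
grip_force: 30.0
t: 3.73
eef_pos: [529.1, -5.3, 102.6]
tcp_rot: [3.14, 0.0, 1.888]
ft_force: [5.3, 2.6, -2.1]
opening: 0.098
grip_force: 30.0
t3.73 tool move [-4.6 -0.   0.6] turn 0.006 F [ 5.3  2.6 -2.1] op 0.098 grip 30.0
```

The bar is held: 9.3 mm opening at 30 N. Now a gentle tug.

```bash
python3 steer.py '[{"trans":[0, 0.5, -2], "jaw":0}, {"trans":[0, 1, -4], "jaw":0}, {"trans":[0, 1.5, -6], "jaw":0}, {"trans":[0, 2, -8], "jaw":0}, {"trans":[0, 2, -8], "jaw":0}]'
python3 steer.py '[{"trans":[0, 0.4, -1], "jaw":0}, {"trans":[0, 0.5, -2], "jaw":0}, {"trans":[0, 0.5, -2], "jaw":0}, {"trans":[0, 0.5, -2], "jaw":0}, {"trans":[0, 0.5, -2], "jaw":0}]'
python3 steer.py '[{"trans":[0, 0.5, -1], "jaw":0}, {"trans":[0, 0.5, -2], "jaw":0}, {"trans":[0, 0.5, -2], "jaw":0}, {"trans":[0, 0.5, -2], "jaw":0}, {"trans":[0, 0.5, -2], "jaw":0}]'
```

```text
t: 4.15
eef_pos: [531.1, -4.6, 110.7]
tcp_rot: [3.14, 0.0, 1.888]
ft_force: [6.1, 3.0, -5.5]
opening: 0.096
grip_force: 30.0
t: 4.57
eef_pos: [531.2, -4.6, 111.5]
tcp_rot: [3.141, -0.0, 1.888]
ft_force: [9.1, 0.7, -16.4]
opening: 0.098
grip_force: 30.0
t: 4.98
eef_pos: [531.2, -4.5, 112.1]
tcp_rot: [-3.14, -0.001, 1.888]
ft_force: [12.6, 0.8, -32.7]
opening: 0.094
grip_force: 30.0
```

The lid is caught: it rose about 9 mm, then stopped hard and the force climbed to 33 N. I'll lower it, let go and back up.

```bash
python3 steer.py '[{"trans":[0, -1, 4], "jaw":0}, {"trans":[0, -2, 8], "jaw":0}, {"trans":[0, -3, 12], "jaw":0}, {"trans":[0, -3, 12], "jaw":0.4}, {"trans":[0, -3, 12], "jaw":0.4}]'
python3 steer.py '[{"jaw":0.4}, {"jaw":0.4}, {"jaw":0.4}, {"jaw":0.4}]'
python3 -c "
from h import *
go([-55,0,102])"
```

```text
t: 5.4
eef_pos: [528.1, -5.5, 102.6]
tcp_rot: [-3.141, -0.0, 1.888]
ft_force: [-0.1, 0.0, 0.2]
opening: 0.187
grip_force: 0.0
t: 5.73
eef_pos: [528.4, -5.5, 102.7]
tcp_rot: [-3.142, -0.0, 1.888]
ft_force: [-0.3, 0.2, 0.1]
opening: 0.392
grip_force: 0.0
t5.73 tool move [-4.7  0.7  0.7] turn 0.006 F [-0.3  0.2  0.1] op 0.392 grip 0.0
```

```bash
python3 steer.py '[{"trans":[0, 0, -25], "jaw":0.2}, {"trans":[0, 0, -45], "jaw":0}, {"trans":[5, -18, -45], "jaw":0}, {"trans":[12, -36, -45], "jaw":0}, {"trans":[20, -52, -45], "jaw":0}]'
python3 steer.py '[{"jaw":0}, {"jaw":0}, {"jaw":0}]'
python3 - <<'E'
from h import *
import cv2
go([-108,25,80])
c=cam("wrist"); p,_=env.read_camera("wrist"); p=p[:,:,::-1].copy()
cv2.drawMarker(p,tuple(int(v) for v in proj(c,case2w(C,[-108,55,98.5]))[0]),(255,0,255),0,8)
cv2.imwrite("pics/w2.png",p)
E
```

```text
t: 6.15
eef_pos: [471.9, -2.7, 147.8]
tcp_rot: [3.141, 0.0, 1.888]
ft_force: [1.1, -0.1, 0.4]
opening: 0.108
grip_force: 0.0
t: 6.4
eef_pos: [473.7, -2.8, 147.8]
tcp_rot: [3.141, 0.0, 1.888]
ft_force: [-0.2, 0.4, -0.0]
opening: 0.003
grip_force: 0.0
t6.40 tool move [ 1.  -1.1 67.8] turn 0.006 F [-0.2  0.4 -0. ] op 0.003 grip 0.0
```

View pics/w2.png

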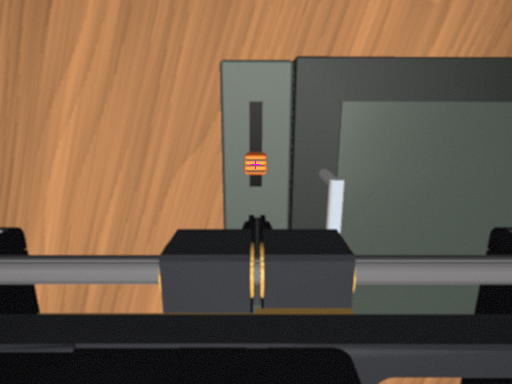

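The wrist view shows the grip at (255,163), in line with the shut fingertips at (258,220). I'll go down to about 6 mm above the deck and push +x.

```bash
python3 steer.py '[{"trans":[0, -1, 20], "jaw":0}, {"trans":[0, -1, 40], "jaw":0}, {"trans":[0, -1, 55], "jaw":0}, {"trans":[0, -1, 62], "jaw":0}, {"trans":[0, -1, 66], "jaw":0}]'
python3 steer.py '[{"trans":[5, 0, 0], "jaw":0}, {"trans":[10, 0, 0], "jaw":0}, {"trans":[15, 0, 0], "jaw":0}, {"trans":[20, 0, 0], "jaw":0}, {"trans":[24, 0, 0], "jaw":0}]'
python3 steer.py '[{"trans":[3, 0, 0], "jaw":0}, {"trans":[6, 0, 0], "jaw":0}, {"trans":[9, 0, 0], "jaw":0}, {"trans":[11, 0, 0], "jaw":0}, {"trans":[13, 0, 0], "jaw":0}]'
python3 -c "
from h import *
go([-108,62,81])"
```

```text
t: 6.87
eef_pos: [472.1, -3.0, 80.6]
tcp_rot: [-3.14, -0.001, 1.888]
ft_force: [-0.1, -0.1, 0.6]
opening: 0.004
grip_force: 0.0
t: 7.28
eef_pos: [464.7, 20.3, 82.2]
tcp_rot: [3.14, 0.001, 1.888]
ft_force: [1.3, -4.3, 1.2]
opening: 0.005
grip_force: 1.9
t: 7.7
eef_pos: [460.5, 32.4, 81.8]
tcp_rot: [3.141, 0.0, 1.888]
ft_force: [2.2, -2.8, 2.6]
opening: 0.004
grip_force: 1.8
t7.70 tool move [0.5 0.8 0.8] turn 0.006 F [ 2.2 -2.8  2.6] op 0.004 grip 1.8
```

Pushing on to the end stop.

```bash
python3 steer.py '[{"trans":[1, 0, 0], "jaw":0}, {"trans":[2, 0, 0], "jaw":0}, {"trans":[3, 0, 0], "jaw":0}, {"trans":[3, 0, 0], "jaw":0}]'
python3 -c "
from h import *
go([-108,62,81])"
```

```text
t: 8.03
eef_pos: [460.4, 33.3, 81.8]
tcp_rot: [3.14, 0.003, 1.889]
ft_force: [2.9, -25.1, 3.0]
opening: 0.008
grip_force: 12.1
t8.03 tool move [-0.4  0.7  0.8] turn 0.008 F [  2.9 -25.1   3. ] op 0.008 grip 12.1
```

It's at the end stop (25 N). Back off, rise and return above the handle.

```bash
python3 steer.py '[{"trans":[-8, 0, 0], "jaw":0}, {"trans":[-12, 0, -25], "jaw":0}, {"trans":[-12, 0, -55], "jaw":0}, {"trans":[-12, 0, -75], "jaw":0.2}, {"trans":[-12, 0, -75], "jaw":0.4}]'
python3 steer.py '[{"trans":[-15, 16, 0], "jaw":0.5}, {"trans":[-30, 32, 0], "jaw":0.5}, {"trans":[-42, 45, 0], "jaw":0.5}, {"trans":[-52, 54, 0], "jaw":0.5}, {"trans":[-52, 54, 0], "jaw":0.5}]'
python3 - <<'E'
from h import *
import cv2
go([-55,0,102])
c=cam("wrist"); p,_=env.read_camera("wrist"); p=p[:,:,::-1].copy()
for k in([-108,79,98.5],[-55,50,121],[-55,-50,121]): cv2.drawMarker(p,tuple(int(v) for v in proj(c,case2w(C,k))[0]),(255,0,255),0,8)
cv2.imwrite("pics/w3.png",p)
E
```

```text
t: 8.45
eef_pos: [463.9, 23.7, 159.5]
tcp_rot: [3.138, 0.001, 1.888]
ft_force: [-0.2, -1.1, -0.3]
opening: 0.092
grip_force: 0.0
t: 8.87
eef_pos: [531.7, -9.7, 155.3]
tcp_rot: [-3.141, -0.001, 1.887]
ft_force: [-0.9, 0.3, 0.3]
opening: 0.439
grip_force: 0.0
t8.87 tool move [ 0.3 -1.1 53.3] turn 0.005 F [-0.9  0.3  0.3] op 0.439 grip 0.0
```

View pics/w3.png

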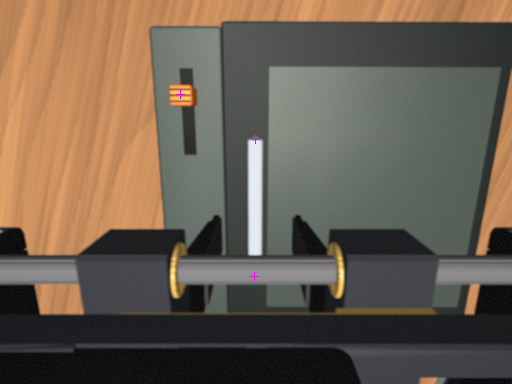

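The release now sits at (180,95), matching the marker for 24 mm of travel, so it's fully across. The bar at col 255 lies midway between the fingers. I'll go down and grip again.

```bash
python3 steer.py '[{"trans":[0, -1, 18], "jaw":0.5}, {"trans":[0, -1, 36], "jaw":0.5}, {"trans":[0, -1, 48], "jaw":0.5}, {"trans":[0, -1, 53], "jaw":0.5}, {"trans":[0, -1, 53], "jaw":0.5}]'
python3 steer.py '[{"jaw":0}, {"jaw":0}, {"jaw":0}, {"jaw":0}, {"jaw":0}]'
python3 steer.py '[{"jaw":0}, {"jaw":0}, {"jaw":0}, {"jaw":0}, {"jaw":0}]'
python3 - <<'E'
from h import *
go([-55,0,102])
a0=np.arctan2(46,190);r=np.hypot(46,190)
for t in np.arange(0,1.01,.05): print(round(t,2),"dy %.0f dz %.0f"%(190-r*np.cos(a0+t),-(r*np.sin(a0+t)-46)))
E
```

```text
t: 9.33
eef_pos: [528.3, -8.7, 102.4]
tcp_rot: [-3.139, -0.002, 1.888]
ft_force: [-0.1, 0.3, 0.0]
opening: 0.501
grip_force: 0.0
t: 9.75
eef_pos: [529.8, -9.2, 104.0]
tcp_rot: [3.141, 0.0, 1.888]
ft_force: [-0.4, 0.2, -0.9]
opening: 0.204
grip_force: 0.0
t: 10.17
eef_pos: [530.3, -9.1, 103.9]
tcp_rot: [3.14, 0.0, 1.888]
ft_force: [4.2, 3.0, 0.3]
opening: 0.096
grip_force: 30.0
t10.17 tool move [-0.6  0.   1.9] turn 0.006 F [4.2 3.  0.3] op 0.096 grip 30.0
0.0 dy 0 dz -0
0.05 dy 3 dz -9
0.1 dy 6 dz -19
0.15 dy 9 dz -28
0.2 dy 13 dz -37
0.25 dy 17 dz -46
0.3 dy 22 dz -54
0.35 dy 27 dz -62
0.4 dy 33 dz -70
0.45 dy 39 dz -78
0.5 dy 45 dz -85
0.55 dy 52 dz -93
0.6 dy 59 dz -99
0.65 dy 67 dz -106
0.7 dy 74 dz -112
0.75 dy 82 dz -117
0.8 dy 91 dz -122
0.85 dy 99 dz -127
0.9 dy 108 dz -131
0.95 dy 117 dz -135
1.0 dy 126 dz -139
```

```bash
python3 steer.py '[{"trans":[0, 1.5, -5], "jaw":0}, {"trans":[0, 3, -9], "jaw":0}, {"trans":[0, 4.5, -14], "jaw":0}, {"trans":[0, 6, -19], "jaw":0}, {"trans":[0, 6, -19], "jaw":0}]'
python3 -c "
from h import *
go([-55,0,102])"
```

```text
t: 10.58
eef_pos: [535.7, -7.4, 123.4]
tcp_rot: [3.141, 0.0, 1.888]
ft_force: [2.6, -0.7, -3.9]
opening: 0.096
grip_force: 30.0
t10.58 tool move [-0.6 -5.7 21.4] turn 0.006 F [ 2.6 -0.7 -3.9] op 0.096 grip 30.0
```

The lid is free: it rose past 19 mm at about 4 N. I'll follow the arc in increments from θ=0.1.

```bash
python3 steer.py '[{"trans":[0, 3, -9], "jaw":0}, {"trans":[0, 7, -18], "jaw":0}, {"trans":[0, 11, -27], "jaw":0}, {"trans":[0, 16, -35], "jaw":0}, {"trans":[0, 21, -43], "jaw":0}]'
python3 steer.py '[{"trans":[0, 6, -8], "jaw":0}, {"trans":[0, 12, -16], "jaw":0}, {"trans":[0, 18, -23], "jaw":0}, {"trans":[0, 25, -31], "jaw":0}, {"trans":[0, 32, -37], "jaw":0}]'
python3 -c "
from h import *
go([-55,0,102])"
```

```text
t: 11.0
eef_pos: [555.1, -1.0, 165.9]
tcp_rot: [-3.14, -0.0, 1.888]
ft_force: [1.6, -2.6, -5.7]
opening: 0.096
grip_force: 30.0
t: 11.42
eef_pos: [584.6, 8.6, 203.6]
tcp_rot: [-3.138, 0.0, 1.888]
ft_force: [-10.2, -6.6, 8.7]
opening: 0.1
grip_force: 30.0
t11.42 tool move [ -0.5 -56.6 101.9] turn 0.007 F [-10.2  -6.6   8.7] op 0.1 grip 30.0
```

```bash
python3 steer.py '[{"trans":[0, 7, -7], "jaw":0}, {"trans":[0, 14, -13], "jaw":0}, {"trans":[0, 22, -18], "jaw":0}, {"trans":[0, 31, -23], "jaw":0}, {"trans":[0, 39, -28], "jaw":0}]'
python3 steer.py '[{"trans":[0, 6, -3], "jaw":0}, {"trans":[0, 12, -5], "jaw":0}, {"trans":[0, 18, -8], "jaw":0}, {"trans":[0, 18, -8], "jaw":0}, {"trans":[0, 18, -8], "jaw":0}]'
python3 steer.py '[{"jaw":0}, {"jaw":0}, {"jaw":0}, {"jaw":0}, {"jaw":0}]'
python3 - <<'E'
from h import *
import cv2
go([-55,0,104])
s=env.state(); g=np.array(s["eef_pos"])+[0,0,19]; q=R.from_euler("z",-C[2]).apply(g-[C[0],C[1],0]); print("case",q,"theta",np.arctan2(q[2]-75,135-q[0])-np.arctan2(46,190),"r",np.hypot(q[2]-75,135-q[0]),"vel",np.abs(s["qvel"]).max())
p,_=env.read_camera("scene"); cv2.imwrite("pics/s2.png",p[:,:,::-1])
E
```

```text
t: 11.83
eef_pos: [622.2, 20.7, 232.3]
tcp_rot: [-3.14, 0.001, 1.888]
ft_force: [-5.0, -5.7, 5.5]
opening: 0.1
grip_force: 30.0
t: 12.25
eef_pos: [639.6, 26.4, 240.5]
tcp_rot: [-3.141, 0.001, 1.888]
ft_force: [-4.8, -5.4, 9.7]
opening: 0.098
grip_force: 30.0
t: 12.67
eef_pos: [639.4, 26.3, 240.4]
tcp_rot: [-3.141, 0.001, 1.888]
ft_force: [-5.3, -4.9, 9.2]
opening: 0.096
grip_force: 30.0
t12.67 tool move [-1.000e-01 -1.146e+02  1.365e+02] turn 0.006 F [-5.3 -4.9  9.2] op 0.096 grip 30.0
case [ 59.64209285   1.00444257 259.4476061 ] theta 0.9453978893518274 r 199.24791985590704 vel 0.0013767394381909639
```

View pics/s2.png

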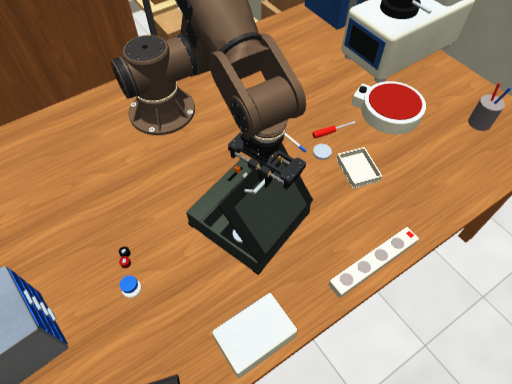

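The scene view shows the lid raised and held by the bar at about (258,182), roughly 0.945 rad and still. The loose things that can be seen are where they started. Handing in.

```bash
python3 -c "
from cell import env
print(env.job_done())"
```

```text
the job is handed in; nothing more can be done
None
```

The lid was caught, so I slid the release fully across, lifted the lid to about 54° (0.945 rad), and handed the job in at about 12.7 s with the gripper holding it still; the loose things looked undisturbed, and no verdict came back.

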